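# Set the flip tags on the inspection bins

## Task

On the board in front of the robot each of the four bins has a hinged flip tag in front of it: ring face up means full, bar face up means empty. Two tags are wrong: with the closed fingertips push them over gently so that only the full bins show the ring, each tag lying fully over to its side. Leave the tags that are already right and the loose things alone; pinch and lift nothing.

Things in the scene. Friction and masses are not known exactly. Their poses are not given: they have to be found in the camera images.
- board: Grey steel base board lying on the bench and fixed, 300 mm (its x, away from the robot) x 660 mm (its y) x 12 mm thick; origin at the centre of its underside. Four bin places stand on it in a row along its y, 155 mm apart; all parts of the board share its yaw.
- bin_a: Bin place a, fixed: open black bin 100 (x) x 120 (y) x 50 mm high, centred 60 mm in +x of the origin; in front, centred 60 mm in -x, its tag's steel hinge stand, 68 (x) x 22 (y) x 38 mm high. This bin is FULL: nine steel bushes (29 mm wide, 41 tall) fill it. Origin on the board's top. Axes as the board's: x away from the robot, y left.
- tag_a (a joint): Hinge of bin a's tag, rad; pin level, along the bin's x. 0: leans right (-y) 50 degrees above level on its stop, raised bar on the upper face; 0.70: upright; 1.396: leans left (+y) 50 degrees above level on its other stop, raised ring on the upper face. Swings freely: past upright it falls over and stays. Do not press it onto its firm stop.
- tag_a_hinge (a point): Point on the hinge pin of tag a, at the middle of the tag's width, 34 mm above the board's top; does not move when the tag swings.
- tag_a_edge (a point): Middle of the free edge of tag a, on the axis of a 6 mm thick bead, 55 mm from the hinge pin. The tag is a white plastic plate 54 mm wide (along the pin), 3 mm thick, about 50 g; bin a's tag.
- bin_b: Bin place b, fixed: open black bin 100 (x) x 120 (y) x 50 mm high, centred 60 mm in +x of the origin; in front, centred 60 mm in -x, its tag's steel hinge stand, 68 (x) x 22 (y) x 38 mm high. This bin is FULL: nine steel bushes (29 mm wide, 41 tall) fill it. Origin on the board's top. Axes as the board's: x away from the robot, y left.
- tag_b (a joint): Hinge of bin b's tag, rad; pin level, along the bin's x. 0: leans right (-y) 50 degrees above level on its stop, raised bar on the upper face; 0.70: upright; 1.396: leans left (+y) 50 degrees above level on its other stop, raised ring on the upper face. Swings freely: past upright it falls over and stays. Do not press it onto its firm stop.
- tag_b_hinge (a point): Point on the hinge pin of tag b, at the middle of the tag's width, 34 mm above the board's top; does not move when the tag swings.
- tag_b_edge (a point): Middle of the free edge of tag b, on the axis of a 6 mm thick bead, 55 mm from the hinge pin. The tag is a white plastic plate 54 mm wide (along the pin), 3 mm thick, about 50 g; bin b's tag.
- bin_c: Bin place c, fixed: open black bin 100 (x) x 120 (y) x 50 mm high, centred 60 mm in +x of the origin; in front, centred 60 mm in -x, its tag's steel hinge stand, 68 (x) x 22 (y) x 38 mm high. This bin is EMPTY: nothing in it. Origin on the board's top. Axes as the board's: x away from the robot, y left.
- tag_c (a joint): Hinge of bin c's tag, rad; pin level, along the bin's x. 0: leans right (-y) 50 degrees above level on its stop, raised bar on the upper face; 0.70: upright; 1.396: leans left (+y) 50 degrees above level on its other stop, raised ring on the upper face. Swings freely: past upright it falls over and stays. Do not press it onto its firm stop.
- tag_c_hinge (a point): Point on the hinge pin of tag c, at the middle of the tag's width, 34 mm above the board's top; does not move when the tag swings.
- tag_c_edge (a point): Middle of the free edge of tag c, on the axis of a 6 mm thick bead, 55 mm from the hinge pin. The tag is a white plastic plate 54 mm wide (along the pin), 3 mm thick, about 50 g; bin c's tag.
- bin_d: Bin place d, fixed: open black bin 100 (x) x 120 (y) x 50 mm high, centred 60 mm in +x of the origin; in front, centred 60 mm in -x, its tag's steel hinge stand, 68 (x) x 22 (y) x 38 mm high. This bin is EMPTY: nothing in it. Origin on the board's top. Axes as the board's: x away from the robot, y left.
- tag_d (a joint): Hinge of bin d's tag, rad; pin level, along the bin's x. 0: leans right (-y) 50 degrees above level on its stop, raised bar on the upper face; 0.70: upright; 1.396: leans left (+y) 50 degrees above level on its other stop, raised ring on the upper face. Swings freely: past upright it falls over and stays. Do not press it onto its firm stop.
- tag_d_hinge (a point): Point on the hinge pin of tag d, at the middle of the tag's width, 34 mm above the board's top; does not move when the tag swings.
- tag_d_edge (a point): Middle of the free edge of tag d, on the axis of a 6 mm thick bead, 55 mm from the hinge pin. The tag is a white plastic plate 54 mm wide (along the pin), 3 mm thick, about 50 g; bin d's tag.
- flange: Bystander: loose aluminium flange, base 44 mm diameter, 30 mm high, standing on the front (robot-side) strip of the board. Origin at its underside's centre.
- gauge_block: Bystander: loose steel gauge block 20 x 35 x 30 mm high, standing on the front strip of the board. Origin at its underside's centre.
- cleaner: Bystander: loose white bottle, 56 mm diameter, 140 mm high, standing on the bench left of the board. Origin at its underside's centre.

How it is judged (in metres and radians):
At the end, for the whole second after the job is handed in: The tags of the two full bins (a, b) lean left with the ring up and those of the two empty bins (c, d) lean right with the bar up, each within 0.12 rad of its stop and at rest; the loose things are within 20 mm of where they were (value of joint each of tag_a, tag_b above 1.276 rad and value of joint each of tag_c, tag_d below 0.12 rad and velocity of joint tag_a between -0.1 and 0.1 rad/s and velocity of joint tag_b between -0.1 and 0.1 rad/s and velocity of joint tag_c between -0.1 and 0.1 rad/s and velocity of joint tag_d between -0.1 and 0.1 rad/s and distance of each of flange, gauge_block, cleaner from where it was at the start of the episode below 0.02 m); the robot touches nothing.
It fails at once if a tag that was already right is swung more than 0.35 rad from its side (value of joint tag_b below 1.046 rad or value of joint tag_d above 0.35 rad).
It fails at once if a tag is pushed or pinched with more than 25 N (contact force between the fingers and tag_a above 25 N or contact force between the fingers and tag_b above 25 N or contact force between the fingers and tag_c above 25 N or contact force between the fingers and tag_d above 25 N).
It fails at once if a loose bystander is lifted, carried or pushed more than 20 mm (distance of any of flange, gauge_block, cleaner from where it was at the start of the episode above 0.02 m).
It also fails if it takes over 45 s, if anything falls off the work surface, if the arm or the gripper's body presses on something with over 40 N, if the wrist force passes 120 N, or if a joint passes its speed limit or range.

## Robot

A 7-joint arm with a two-finger parallel gripper is mounted at the origin on the work surface. World frame = base frame: x ahead of the robot, y to its left, z up, the work surface at z = 0. Lengths are in mm, angles in rad, forces in N, time in s.
With the tool pointing down it reaches from about 400 to 850 mm from the base axis. Payload 4.5 kg.
Tool frame: the origin (TCP) lies midway between the tips of the shut fingers; the grasp point (between the pads) lies bot.pinch_z behind it (bot.pinch_z is the distance from the TCP to the grasp point, in mm); z points along the fingers, y is the line along which they close (so a half turn about z gives the same grasp; the last joint's range is limited). The gripper opens to 88 mm and grips with 3 to 60 N. Pads are 18 mm wide; open, the fingers measure 123 mm over their backs; the gripper's body (75 mm by 187 mm) begins 45 mm behind the grasp point.
Start: joints at [1.326, 0.689, -0.195, 1.565, 0.157, 0.902, -0.215], TCP at [172.03, -600.882, 238.743] pointing down, gripper open.
Joint ranges: [-3.01, 3.01], [-0.46, 2.08], [-1.47, 1.51], [0.13, 2.56], [-1, 4.14], [0.04, 2.09], [-2.66, 2.66]. Speed limits (rad/s): [2.57, 2.57, 3.14, 3.14, 3.14, 3.14, 3.14].

## Interface

Orientations are given as a 3x3 rotation matrix whose columns are the frame's x, y, z axes.
In Python, from bench import bot gives the robot as it stands.
- The arm moves only by the shell command python3 -m inch 'ROWS'. ROWS is JSON, a list of rows, each an object of numbers: "tx", "ty", "tz": the shift along the tool's x, y, z in mm; "ax", "ay", "az": the turn, a rotation vector about the tool's x, y, z in degrees; "jaw": the closure, from 0 (fully open) to 1 (shut). A call has 1 to 8 rows; each row is the pose to reach, as a shift and turn from the pose commanded when the call began, along the tool's axes at that moment; what a row does not reach only later rows make up. A row lasts 1/10 s, in which the tool goes at most 50 mm and 8.59 degrees, less where a joint would pass 70% of its speed; a pose out of reach is approached as far as the arm can. A call with a gripper value outside its range is refused whole. The fingers move at their own pace and stop on an object; the grip force is fixed at half the most. Time passes only in rows, so rows that repeat a pose let the fingers close. It gives the time, the measured TCP pose, the force, the opening and the grip force at its end, in the units of the state.
- bot.state(): the state, without advancing time (a new reading comes with each control period).
- bot.read_camera(name): name is "side" or "top"; returns the picture (420x560x3 uint8, red, green, blue); there is no depth.
- bot.get_calibration(name): a dict with "mtx" (3x3 intrinsics, pixels), "R" (3x3) and "t" (3): a world point X has camera coordinates R X + t. Camera axes: x right, y down, z forward; pixel columns grow to the right and rows downward; lengths in mm; the calibration is good to about 2 mm. A picture is of the moment at which its call begins. get_calibration takes no time and is no camera call.
- bot.finish_job(): hands the job in; it is judged then, once.
The state is a dict: "time": time; "joint_pos": joint angles; "joint_vel": joint speeds; "joint_efforts": joint torques, N m; "ee_pos": TCP position; "tcp_rot": TCP orientation; "force": force on the tool from outside, world axes, zero at the start; "wrist_torque": the same for the moment, N m; "width": finger opening in mm; "grip_force": force on a finger pad.
Only numpy, scipy, OpenCV 4.12 (cv2) and the standard library are available. Lean on these libraries where they do the work, as an engineer would, in place of code of your own. Each camera call takes 0.05 s, during which the arm holds its last target. There are 200 camera calls.

## Working session

There is one attempt and no reset: what is moved stays moved. The work goes in short steps, Python scripts to look and compute and a shell command to move; the robot and the scene stay as the last step left them, time stands still between calls to the robot, and variables do not carry over. Pictures are saved under pics/ and viewed, at most 10 in all, crops included, and the job is handed in when it is done.

```bash
mkdir -p pics; python3 - <<'E'
from bench import bot
import cv2,numpy as np
for n in("top","side"):
    im=bot.read_camera(n); cv2.imwrite(f"pics/{n}0.png",im[:,:,::-1]); c=bot.get_calibration(n); print(n,c)
s=bot.state();print(s['time'],s['ee_pos'],np.round(s['tcp_rot'],3),s['force'],bot.pinch_z)
E
```

```text
top {'mtx': array([[459.83111806,   0.        , 283.05110709],
       [  0.        , 459.83111806, 213.25076843],
       [  0.        ,   0.        ,   1.        ]]), 'R': array([[ 0.0225773 , -0.9995764 ,  0.01836533],
       [-0.99345572, -0.02448879, -0.11156177],
       [ 0.11196426, -0.01572638, -0.99358778]]), 't': array([ 134.01101659,  518.23563904, 1122.81652784])}
side {'mtx': array([[417.52566138,   0.        , 276.7079863 ],
       [  0.        , 417.52566138, 208.85505323],
       [  0.        ,   0.        ,   1.        ]]), 'R': array([[ 0.97565174, -0.2192844 ,  0.00424666],
       [-0.16625622, -0.75206703, -0.63777273],
       [ 0.14304738,  0.62153804, -0.7702129 ]]), 't': array([-470.29411509,  237.58997149,  897.82684488])}
0.1 [ 171.80535865 -600.34592979  237.99147487] [[ 0.961  0.275 -0.001]
 [ 0.275 -0.961  0.002]
 [-0.    -0.002 -1.   ]] [-0.00959473  1.00579027  0.40327938] 18.700000000000003
```

View pics/top0.png

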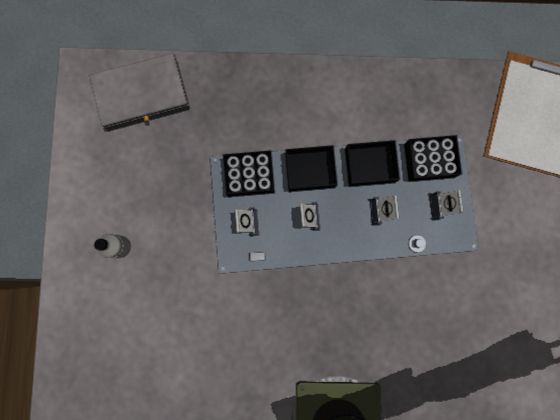

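View pics/side0.png

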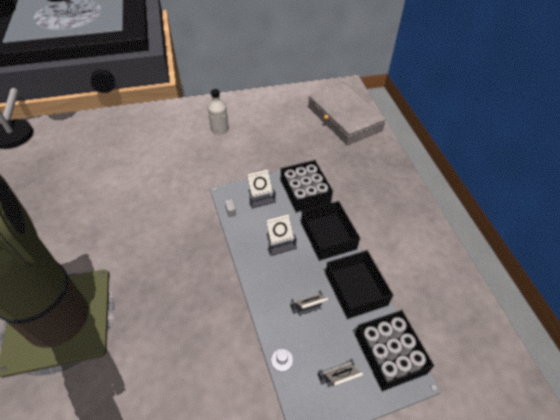

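The top view shows the bins from left (+y) to right: full with ring at (245,220), which is right. Empty with ring at (309,215) is wrong. Empty with bar at (385,209) is right. Full with bar at (447,203) is wrong. The flange is at (417,243), the block at (257,257) and the bottle at (110,245). I'll enlarge both views to measure.

```bash
python3 - <<'E'
import cv2
a=cv2.imread("pics/top0.png")[120:290,205:485]; cv2.imwrite("pics/topc.png",cv2.resize(a,None,fx=2.8,fy=2.8,interpolation=cv2.INTER_CUBIC))
a=cv2.imread("pics/side0.png")[150:420,200:450]; cv2.imwrite("pics/sidec.png",cv2.resize(a,None,fx=2.2,fy=2.2,interpolation=cv2.INTER_CUBIC))
E
```

```text
(no output)
```

View pics/topc.png

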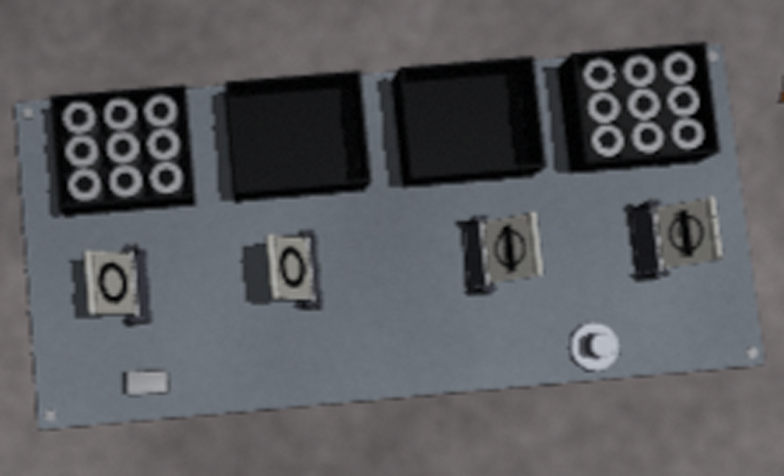

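View pics/sidec.png

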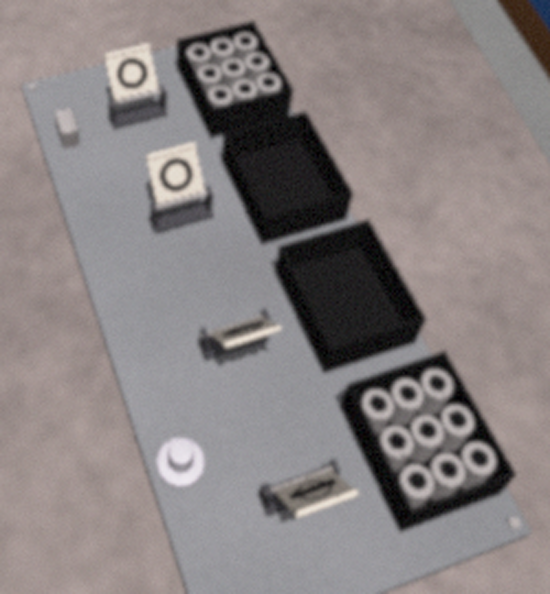

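The crops show the screws clearly at the board corners, and the bead edges of the wrong tags. In the top crop they are a, mid (716,228), and c, mid (270,268). In the side crop they are at (327,503) and (173,147).

```bash
cat >h.py <<'E'
from bench import bot
import numpy as np,cv2
K={n:bot.get_calibration(n) for n in("top","side")}
def full(n,p): p=np.array(p,float); return p/2.8+[205,120] if n=="top" else p/2.2+[200,150]
def plane(n,p,z):
    c=K[n];d=c['R'].T@np.linalg.solve(c['mtx'],[*p,1]);o=-c['R'].T@c['t'];return o+d*(z-o[2])/d[2]
def tri(a,b):
    P=[K[n]['mtx']@np.c_[K[n]['R'],K[n]['t']] for n in("top","side")]
    X=cv2.triangulatePoints(P[0],P[1],np.array(a,float),np.array(b,float)).ravel();return X[:3]/X[3]
E
python3 - <<'E'
from h import *
np.set_printoptions(precision=1,suppress=True)
for m,p in dict(BL=(40,430),BR=(763,364),TL=(15,103),sTL=(28,113),sBL=(50,415),sBR=(753,353),sTR=(714,56),flange=(595,347),block=(147,383)).items():
    print(m,plane("top",full("top",p),12))
s=[plane("top",full("top",p),12) for p in((28,113),(50,415),(753,353),(714,56))]
c=np.mean(s,0); f=(s[0]-s[3]+s[1]-s[2]); yaw=np.arctan2(-f[0],f[1]); print("centre",c,"yaw deg",np.degrees(yaw))
ux=np.array([np.cos(yaw),np.sin(yaw),0]);uy=np.array([-np.sin(yaw),np.cos(yaw),0])
for i in range(4):
    y=(1.5-i)*155; print("hinge",i,c+uy*y-60*ux+[0,0,34])
T=lambda a,b:tri(full("top",a),full("side",b))
print("a edge",T((716,228),(327,503)),"c edge",T((270,268),(173,147)),"board BL",T((40,430),(24,88)),"screwTR",)
for i,(p,q) in enumerate([((123,147),(234,67)),((643,103),(428,431))]): print("mid bush",T(p,q))
s=bot.state();print(s['ee_pos'],s['joint_pos'])
E
```

```text
BL [361.5 301.5  12. ]
BR [ 435.2 -348.8   12. ]
TL [657.8 335.7  12. ]
sTL [648.8 323.4  12. ]
sBL [374.9 293.1  12. ]
sBR [ 444.9 -339.9   12. ]
sTR [ 719.8 -310.    12. ]
flange [ 447.  -196.1   12. ]
block [405.3 207.5  12. ]
centre [547.1  -8.3  12. ] yaw deg 6.352076055802936
hinge 0 [461.7 216.1  46. ]
hinge 1 [478.9  62.   46. ]
hinge 2 [496. -92.  46.]
hinge 3 [ 513.2 -246.1   46. ]
a edge [ 548.1 -277.8   87.7] c edge [506.  103.3  89.1] board BL [363.5 302.9   0.6] screwTR
mid bush [612.1 232.9  54. ]
mid bush [ 664.  -229.    52.2]
[ 171.8 -600.3  238. ] [ 1.3  0.7 -0.2  1.6  0.2  0.9 -0.2]
```

Triangulating the bushes and tag beads shows the bin row sits about 31 mm further in x than the board's centre. Hinge a is at about (544,-242,46), hinge c at about (510,67,46), and the yaw is 6.35°. Next I approach tag a from the -y side.

```bash
python3 -m inch '[{"tx":30,"ty":-10,"tz":0,"az":2,"jaw":1},{"tx":75,"ty":-26,"az":5,"jaw":1},{"tx":120,"ty":-42,"az":9.6,"jaw":1},{"tx":165,"ty":-58,"az":9.6,"jaw":1},{"tx":210,"ty":-74,"az":9.6,"jaw":1},{"tx":255,"ty":-89,"az":9.6,"jaw":1},{"tx":300,"ty":-105,"az":9.6,"jaw":1},{"tx":330,"ty":-116,"az":9.6,"jaw":1}]'; python3 -c "
from bench import bot;s=bot.state();R=s['tcp_rot'];import numpy as np
print(s['time'],s['ee_pos'],R.round(3),R.T@(np.array([554,-330,120])-s['ee_pos']))"
```

```text
0.1 [ 171.80535865 -600.34592979  237.99147487] [[ 0.961  0.275 -0.001]
 [ 0.275 -0.961  0.002]
 [-0.    -0.002 -1.   ]] [ 441.86792177 -154.48752725  118.18628266]validation failed for argument at $[0]...
```

```bash
python3 -m inch '[{"tx":30,"ty":-10,"tz":0,"ax":0,"ay":0,"az":2,"jaw":1},{"tx":75,"ty":-26,"tz":0,"ax":0,"ay":0,"az":5,"jaw":1},{"tx":120,"ty":-42,"tz":0,"ax":0,"ay":0,"az":9.6,"jaw":1},{"tx":165,"ty":-58,"tz":0,"ax":0,"ay":0,"az":9.6,"jaw":1},{"tx":210,"ty":-74,"tz":0,"ax":0,"ay":0,"az":9.6,"jaw":1},{"tx":255,"ty":-89,"tz":0,"ax":0,"ay":0,"az":9.6,"jaw":1},{"tx":300,"ty":-105,"tz":0,"ax":0,"ay":0,"az":9.6,"jaw":1},{"tx":330,"ty":-116,"tz":0,"ax":0,"ay":0,"az":9.6,"jaw":1}]'; python3 -c "
from bench import bot;s=bot.state();R=s['tcp_rot'];import numpy as np
print(s['time'],s['ee_pos'],R.round(3),R.T@(np.array([554,-330,120])-s['ee_pos']))"
```

```text
time: 0.9
ee_pos: [460.7, -394.9, 238.4]
tcp_rot: [[0.993, 0.115, 0.001], [0.115, -0.993, 0.002], [0.001, -0.002, -1.0]]
force: [0.8, 0.2, -0.2]
width: 26.3
grip_force: 0.0
0.9 [ 460.70252341 -394.94843586  238.38794978] [[ 0.993  0.115  0.001]
 [ 0.115 -0.993  0.002]
 [ 0.001 -0.002 -1.   ]] [ 99.99582985 -53.54183154 118.62770081]
```

```bash
python3 -m inch '[{"tx":30,"ty":-16,"tz":0,"ax":0,"ay":0,"az":0,"jaw":1},{"tx":65,"ty":-35,"tz":0,"ax":0,"ay":0,"az":0,"jaw":1},{"tx":100,"ty":-54,"tz":20,"ax":0,"ay":0,"az":0,"jaw":1},{"tx":102,"ty":-55,"tz":60,"ax":0,"ay":0,"az":0,"jaw":1},{"tx":102,"ty":-55,"tz":100,"ax":0,"ay":0,"az":0,"jaw":1},{"tx":102,"ty":-55,"tz":120,"ax":0,"ay":0,"az":0,"jaw":1},{"tx":102,"ty":-55,"tz":120,"ax":0,"ay":0,"az":0,"jaw":1},{"tx":102,"ty":-55,"tz":120,"ax":0,"ay":0,"az":0,"jaw":1}]'; python3 - <<'E'
from h import *
for n in("top","side"): cv2.imwrite(f"pics/{n}1.png",bot.read_camera(n)[:,:,::-1])
a=cv2.imread("pics/side1.png")[200:420,200:450]; cv2.imwrite("pics/s1.png",cv2.resize(a,None,fx=2.6,fy=2.6))
E
```

```text
time: 1.7
ee_pos: [552.7, -332.7, 118.9]
tcp_rot: [[0.994, 0.111, -0.0], [0.111, -0.994, 0.0], [-0.0, -0.0, -1.0]]
force: [-0.1, 0.5, 0.7]
width: 0.6
grip_force: 0.0
```

View pics/s1.png

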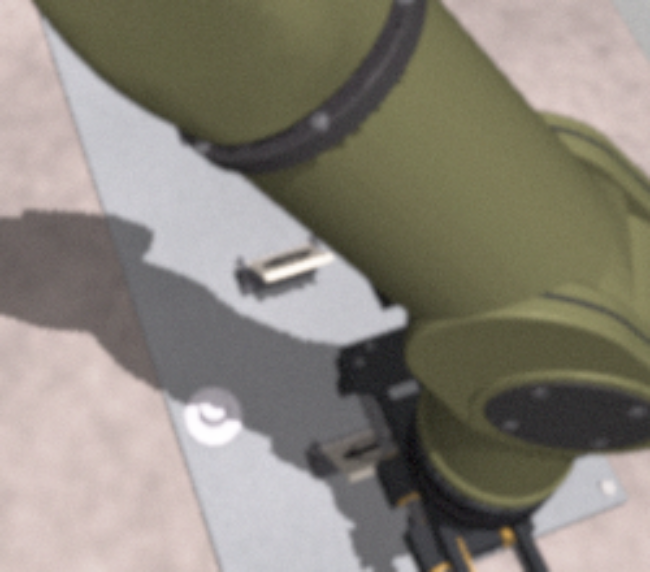

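The side view shows tag a untouched at (355,455), with the shut fingers on its far -y side. I descend and close in.

```bash
python3 -m inch '[{"tx":0,"ty":0,"tz":25,"ax":0,"ay":0,"az":0,"jaw":1},{"tx":0,"ty":0,"tz":45,"ax":0,"ay":0,"az":0,"jaw":1},{"tx":0,"ty":-8,"tz":45,"ax":0,"ay":0,"az":0,"jaw":1},{"tx":0,"ty":-16,"tz":45,"ax":0,"ay":0,"az":0,"jaw":1},{"tx":0,"ty":-22,"tz":45,"ax":0,"ay":0,"az":0,"jaw":1},{"tx":0,"ty":-28,"tz":45,"ax":0,"ay":0,"az":0,"jaw":1},{"tx":0,"ty":-33,"tz":45,"ax":0,"ay":0,"az":0,"jaw":1},{"tx":0,"ty":-38,"tz":45,"ax":0,"ay":0,"az":0,"jaw":1}]'
python3 -m inch '[{"tx":0,"ty":-5,"tz":0,"ax":0,"ay":0,"az":0,"jaw":1},{"tx":0,"ty":-10,"tz":0,"ax":0,"ay":0,"az":0,"jaw":1},{"tx":0,"ty":-15,"tz":0,"ax":0,"ay":0,"az":0,"jaw":1},{"tx":0,"ty":-20,"tz":0,"ax":0,"ay":0,"az":0,"jaw":1},{"tx":0,"ty":-20,"tz":0,"ax":0,"ay":0,"az":0,"jaw":1}]'
python3 - <<'E'
from h import *
im=[cv2.resize(bot.read_camera(n)[y:y+130,x:x+130,::-1],None,fx=3,fy=3) for n,x,y in(("top",370,140),("side",270,290))]
cv2.imwrite("pics/p2.png",np.hstack(im))
E
```

```text
time: 2.6
ee_pos: [548.7, -294.5, 74.3]
tcp_rot: [[0.994, 0.111, 0.001], [0.111, -0.994, -0.001], [0.001, 0.001, -1.0]]
force: [-0.4, -4.2, 3.9]
width: 0.1
grip_force: 2.4
time: 3.1
ee_pos: [546.1, -273.5, 73.6]
tcp_rot: [[0.994, 0.112, -0.001], [0.112, -0.994, 0.001], [-0.0, -0.001, -1.0]]
force: [0.3, -0.4, 0.6]
width: 0.7
grip_force: 0.0
```

View pics/p2.png

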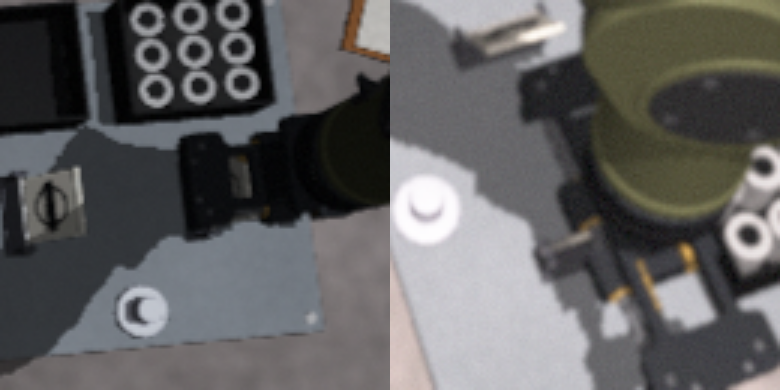

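Tag a is being raised, with the force near zero and the plate at the fingers. I push on past upright.

```bash
python3 -m inch '[{"tx":0,"ty":-4,"tz":0,"ax":0,"ay":0,"az":0,"jaw":1},{"tx":0,"ty":-8,"tz":0,"ax":0,"ay":0,"az":0,"jaw":1},{"tx":0,"ty":-12,"tz":0,"ax":0,"ay":0,"az":0,"jaw":1},{"tx":0,"ty":-16,"tz":0,"ax":0,"ay":0,"az":0,"jaw":1},{"tx":0,"ty":-20,"tz":0,"ax":0,"ay":0,"az":0,"jaw":1},{"tx":0,"ty":-24,"tz":0,"ax":0,"ay":0,"az":0,"jaw":1},{"tx":0,"ty":-24,"tz":0,"ax":0,"ay":0,"az":0,"jaw":1},{"tx":0,"ty":-24,"tz":0,"ax":0,"ay":0,"az":0,"jaw":1}]'
python3 - <<'E'
from h import *
im=[cv2.resize(bot.read_camera(n)[y:y+130,x:x+130,::-1],None,fx=3,fy=3) for n,x,y in(("top",370,140),("side",270,290))]
cv2.imwrite("pics/p3.png",np.hstack(im))
E
```

```text
time: 4.0
ee_pos: [543.5, -251.0, 73.7]
tcp_rot: [[0.994, 0.111, 0.0], [0.111, -0.994, -0.0], [-0.0, 0.0, -1.0]]
force: [0.6, 0.3, 0.5]
width: 0.4
grip_force: 0.0
```

View pics/p3.png

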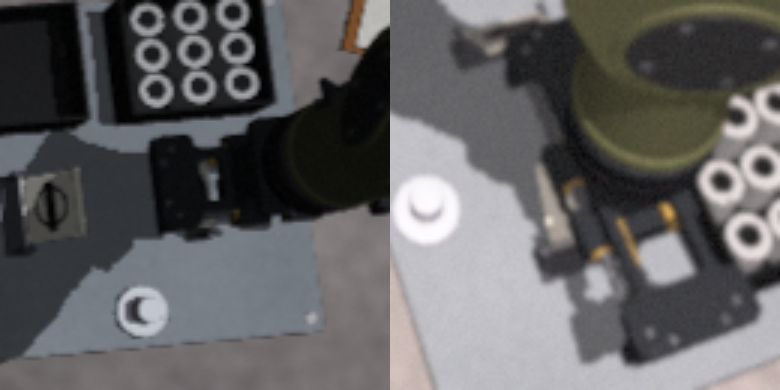

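The plate of tag a is now visible on the left side of the fingers at (550,200) in the side half, with zero force, so it has gone over. I back off, lift and cross to the +y side of tag c.

```bash
python3 -m inch '[{"tx":0,"ty":10,"tz":0,"ax":0,"ay":0,"az":0,"jaw":1},{"tx":0,"ty":25,"tz":0,"ax":0,"ay":0,"az":0,"jaw":1},{"tx":0,"ty":30,"tz":-30,"ax":0,"ay":0,"az":0,"jaw":1},{"tx":0,"ty":30,"tz":-70,"ax":0,"ay":0,"az":0,"jaw":1},{"tx":0,"ty":30,"tz":-110,"ax":0,"ay":0,"az":0,"jaw":1},{"tx":0,"ty":10,"tz":-120,"ax":0,"ay":0,"az":0,"jaw":1},{"tx":0,"ty":-30,"tz":-120,"ax":0,"ay":0,"az":0,"jaw":1},{"tx":0,"ty":-70,"tz":-120,"ax":0,"ay":0,"az":0,"jaw":1}]'
python3 -m inch '[{"tx":0,"ty":-45,"tz":0,"ax":0,"ay":0,"az":0,"jaw":1},{"tx":0,"ty":-90,"tz":0,"ax":0,"ay":0,"az":0,"jaw":1},{"tx":0,"ty":-135,"tz":0,"ax":0,"ay":0,"az":0,"jaw":1},{"tx":0,"ty":-180,"tz":0,"ax":0,"ay":0,"az":0,"jaw":1},{"tx":1,"ty":-225,"tz":0,"ax":0,"ay":0,"az":0,"jaw":1},{"tx":2,"ty":-270,"tz":0,"ax":0,"ay":0,"az":0,"jaw":1},{"tx":3,"ty":-310,"tz":0,"ax":0,"ay":0,"az":0,"jaw":1},{"tx":3,"ty":-341,"tz":0,"ax":0,"ay":0,"az":0,"jaw":1}]'
python3 -m inch '[{"tx":0,"ty":0,"tz":0,"ax":0,"ay":0,"az":0,"jaw":1},{"tx":0,"ty":0,"tz":0,"ax":0,"ay":0,"az":0,"jaw":1}]'
python3 - <<'E'
from h import *
im=[cv2.resize(bot.read_camera(n)[y:y+200,x:x+200,::-1],None,fx=2,fy=2) for n,x,y in(("top",290,120),("side",220,210))]
cv2.imwrite("pics/p4.png",np.hstack(im))
E
```

```text
time: 4.9
ee_pos: [535.6, -182.0, 194.0]
tcp_rot: [[0.994, 0.108, 0.001], [0.108, -0.994, -0.001], [0.001, 0.001, -1.0]]
force: [1.5, 0.3, -0.7]
width: 0.3
grip_force: 0.0
time: 5.7
ee_pos: [500.4, 160.4, 193.4]
tcp_rot: [[0.994, 0.113, -0.0], [0.113, -0.994, 0.001], [-0.0, -0.001, -1.0]]
force: [-0.6, 0.1, -0.2]
width: 0.5
grip_force: 0.0
time: 5.9
ee_pos: [500.8, 157.5, 193.3]
tcp_rot: [[0.994, 0.112, -0.001], [0.112, -0.994, -0.001], [-0.001, 0.001, -1.0]]
force: [-0.5, -1.5, -0.3]
width: 0.4
grip_force: 0.0
```

View pics/p4.png

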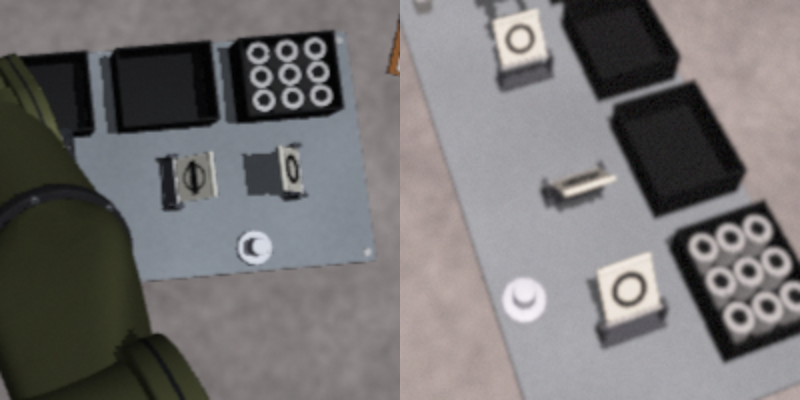

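Tag a now shows the ring, seen in the right half at (630,290), and the flange is unmoved. I descend beside tag c and push toward -y the same way.

```bash
python3 -m inch '[{"tx":0,"ty":0,"tz":30,"ax":0,"ay":0,"az":0,"jaw":1},{"tx":0,"ty":0,"tz":70,"ax":0,"ay":0,"az":0,"jaw":1},{"tx":0,"ty":0,"tz":105,"ax":0,"ay":0,"az":0,"jaw":1},{"tx":0,"ty":0,"tz":119,"ax":0,"ay":0,"az":0,"jaw":1},{"tx":0,"ty":8,"tz":119,"ax":0,"ay":0,"az":0,"jaw":1},{"tx":0,"ty":16,"tz":119,"ax":0,"ay":0,"az":0,"jaw":1},{"tx":0,"ty":22,"tz":119,"ax":0,"ay":0,"az":0,"jaw":1},{"tx":0,"ty":28,"tz":119,"ax":0,"ay":0,"az":0,"jaw":1}]'
python3 -m inch '[{"tx":0,"ty":5,"tz":0,"ax":0,"ay":0,"az":0,"jaw":1},{"tx":0,"ty":10,"tz":0,"ax":0,"ay":0,"az":0,"jaw":1},{"tx":0,"ty":15,"tz":0,"ax":0,"ay":0,"az":0,"jaw":1},{"tx":0,"ty":20,"tz":0,"ax":0,"ay":0,"az":0,"jaw":1},{"tx":0,"ty":25,"tz":0,"ax":0,"ay":0,"az":0,"jaw":1},{"tx":0,"ty":30,"tz":0,"ax":0,"ay":0,"az":0,"jaw":1}]'
python3 -m inch '[{"tx":0,"ty":4,"tz":0,"ax":0,"ay":0,"az":0,"jaw":1},{"tx":0,"ty":8,"tz":0,"ax":0,"ay":0,"az":0,"jaw":1},{"tx":0,"ty":12,"tz":0,"ax":0,"ay":0,"az":0,"jaw":1},{"tx":0,"ty":16,"tz":0,"ax":0,"ay":0,"az":0,"jaw":1},{"tx":0,"ty":20,"tz":0,"ax":0,"ay":0,"az":0,"jaw":1},{"tx":0,"ty":24,"tz":0,"ax":0,"ay":0,"az":0,"jaw":1},{"tx":0,"ty":24,"tz":0,"ax":0,"ay":0,"az":0,"jaw":1},{"tx":0,"ty":24,"tz":0,"ax":0,"ay":0,"az":0,"jaw":1}]'
```

```text
time: 6.8
ee_pos: [504.9, 128.6, 75.9]
tcp_rot: [[0.994, 0.11, 0.002], [0.11, -0.994, 0.0], [0.002, 0.0, -1.0]]
force: [0.7, -0.1, 0.6]
width: 0.4
grip_force: 0.0
time: 7.4
ee_pos: [507.3, 99.6, 74.6]
tcp_rot: [[0.994, 0.111, -0.0], [0.111, -0.994, -0.0], [-0.0, 0.0, -1.0]]
force: [-0.4, -0.7, 0.7]
width: 0.2
grip_force: 0.1
time: 8.2
ee_pos: [510.0, 76.2, 74.7]
tcp_rot: [[0.994, 0.111, 0.0], [0.111, -0.994, 0.0], [0.0, -0.0, -1.0]]
force: [0.5, -0.7, -0.5]
width: 0.5
grip_force: 0.0
```

Now I retreat, lift, and move back out of the view toward -y.

```bash
python3 -m inch '[{"tx":0,"ty":-10,"tz":0,"ax":0,"ay":0,"az":0,"jaw":1},{"tx":0,"ty":-25,"tz":0,"ax":0,"ay":0,"az":0,"jaw":1},{"tx":0,"ty":-30,"tz":-30,"ax":0,"ay":0,"az":0,"jaw":1},{"tx":0,"ty":-30,"tz":-70,"ax":0,"ay":0,"az":0,"jaw":1},{"tx":0,"ty":-30,"tz":-110,"ax":0,"ay":0,"az":0,"jaw":1},{"tx":0,"ty":-30,"tz":-150,"ax":0,"ay":0,"az":0,"jaw":1},{"tx":0,"ty":-60,"tz":-165,"ax":0,"ay":0,"az":0,"jaw":1},{"tx":0,"ty":-100,"tz":-165,"ax":0,"ay":0,"az":0,"jaw":1}]'
python3 -m inch '[{"tx":0,"ty":-45,"tz":0,"ax":0,"ay":0,"az":0,"jaw":1},{"tx":0,"ty":-90,"tz":0,"ax":0,"ay":0,"az":0,"jaw":1},{"tx":0,"ty":-135,"tz":0,"ax":0,"ay":0,"az":0,"jaw":1},{"tx":0,"ty":-160,"tz":0,"ax":0,"ay":0,"az":0,"jaw":1},{"tx":0,"ty":-160,"tz":0,"ax":0,"ay":0,"az":0,"jaw":1},{"tx":0,"ty":-160,"tz":0,"ax":0,"ay":0,"az":0,"jaw":1}]'
python3 - <<'E'
from h import *
im=[cv2.resize(bot.read_camera(n)[y:y+280,x:x+280,::-1],None,fx=1.42,fy=1.42) for n,x,y in(("top",205,120),("side",190,80))]
cv2.imwrite("pics/p5.png",np.hstack(im)); print(bot.state()['time'])
E
```

```text
time: 9.0
ee_pos: [500.6, 175.8, 242.7]
tcp_rot: [[0.994, 0.107, 0.006], [0.107, -0.994, 0.001], [0.006, -0.001, -1.0]]
force: [1.1, 0.5, -0.4]
width: 0.6
grip_force: 0.0
time: 9.6
ee_pos: [480.2, 335.3, 239.4]
tcp_rot: [[0.994, 0.113, -0.001], [0.113, -0.994, -0.001], [-0.001, 0.001, -1.0]]
force: [0.8, 1.0, -0.3]
width: 0.5
grip_force: 0.0
9.7
```

View pics/p5.png

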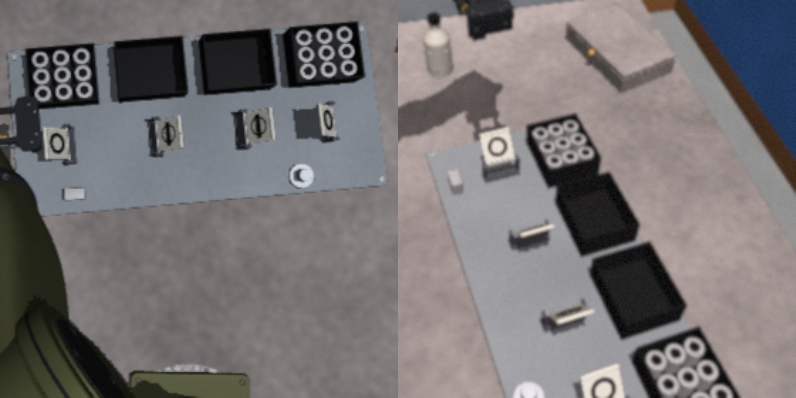

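All four tags are right: ring, bar, bar, ring from left to right at (57,143), (168,133), (258,125) and (326,120). The loose things have not moved, and the robot is clear of everything.

```bash
python3 -c "
from bench import bot;print(bot.finish_job())"
```

```text
the job is handed in; nothing more can be done
None
```

I pushed tags a and c over. In the last pictures a and b show the ring, c and d show the bar, and the loose things have not moved. I handed the job in at about 9.7 s; no verdict came back.

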